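# Sweep the herb planter's vent panel and open the vent

### The job

Stone chips have fallen on the planter's vent panel: take the wooden scraper block from its stand, stand it on the ledge to change your grip to its broad faces, and with it held foot down on the panel sweep all four chips out of the channel's open end into the catch tray, without picking chips up in the fingers. Then stand the scraper upright on the bare ledge, away from its stand, and slide the vent panel fully open by its tab so that the herbs get air. Keep the vent shut until the chips are off, and leave everything else where it is.

Things in the scene. Friction and masses are not known exactly. Their poses are not given: they have to be found in the camera images.
- planter: Grey plastic herb planter, fixed. Origin on the ledge under the middle line of its channel, z up. The channel runs along its y, 74 mm wide, between rails 8 mm thick, tops 94 mm above the ledge, from y = -180 to +165 mm, open at both ends. A herb pocket lies along the +x rail (x 45 to 120 mm), sprigs up to about 115 mm above the ledge. Its -y end is the outlet to the catch tray.
- outlet (a point): Middle of the channel's outlet edge, fixed to the planter at its y = -180 mm, 60 mm above the ledge, level with the top of the white vent panel. The panel is the channel's floor, 34 mm below the rail tops, from here to y = +75 mm when shut; behind it the floor is 6 mm lower. Over this edge chips drop into the tray.
- tray_floor (a point): Centre of the inner floor of the catch tray, an open box fixed to the planter below the outlet: at the planter's y = -240 mm, 4 mm above the ledge. Inside it is 116 mm (planter x) by 112 mm (planter y); its walls are 40 mm high.
- vent (a joint): How far the vent panel is slid open, in m: 0 shut (panel edge at the outlet) to 0.060 fully open, towards the planter's +y. It starts within 5 mm of shut and stays where it is left; about 2 N of friction plus a light drag.
- vent_tab (a point): Centre of the upright tab on the vent panel, moving with it: 40 mm across the channel, 12 mm thick along it, rising 28 mm from the panel (top 88 mm above the ledge). When shut it stands at the planter's y = +55 mm. It can be pinched from above across its 12 mm.
- scraper_center (a point): Centre of the loose wooden scraper block with dark rubber foot, about 50 g: 64 mm long (own x), 26 mm thick (y), 40 mm high (z, up). It begins in its stand, foot 8 mm above the ledge. There the stand's walls hide its broad faces: grip its ends (64 mm apart). In the channel, with only 5 mm spare at each end, fingers fit only on its broad faces (26 mm apart).
- stand: Dark wooden stand, fixed; origin on the ledge under its middle. The block sits between two upright walls 44 mm long (own x), 12 mm thick, 30 mm apart, tops 52 mm above the ledge, open at both ends, where the block juts out 10 mm; the block's length lies along the stand's x. It may change places with the jar.
- bare_spot (a point): A point on the ledge (height 0) with nothing within about 70 mm of it: room to stand the scraper.
- chip0_center (a point): Centre of a loose dark stone chip, 20 by 16 by 10 mm (own x, y, z), 11 g, lying flat on the vent panel between y = -165 and -39 mm of the planter, within 18 mm of the channel's middle, turned anyhow.
- chip1_center (a point): Centre of a loose dark stone chip, 20 by 16 by 10 mm (own x, y, z), 11 g, lying flat on the vent panel between y = -165 and -39 mm of the planter, within 18 mm of the channel's middle, turned anyhow.
- chip2_center (a point): Centre of a loose dark stone chip, 20 by 16 by 10 mm (own x, y, z), 11 g, lying flat on the vent panel between y = -165 and -39 mm of the planter, within 18 mm of the channel's middle, turned anyhow.
- chip3_center (a point): Centre of a loose dark stone chip, 20 by 16 by 10 mm (own x, y, z), 11 g, lying flat on the vent panel between y = -165 and -39 mm of the planter, within 18 mm of the channel's middle, turned anyhow.
- jar_center (a point): Bystander, centre (half-way up): closed glass jar of marbles, 68 mm across, 80 mm high. Leave it alone.
- pot_center (a point): Bystander, centre (half-way up): empty terracotta pot, 86 mm across, 75 mm high. Leave it alone.
- spike_center (a point): Bystander, centre (half-way up): stainless steel watering spike lying down, about 210 mm long with a 68 mm T-handle, 12 mm thick. Leave it alone.
- lifter_center (a point): Bystander, centre (half-way up): flat wooden pot lifter: two 240 mm slats and two cross-bars, 24 mm high. Leave it alone.
- clip_a_center (a point): Bystander, centre (half-way up): plastic plant clip, about 45 mm long, 12 mm high. Leave it alone.
- clip_b_center (a point): Bystander, centre (half-way up): plastic plant clip, the same as the other. Leave it alone.

How it is judged (in metres and radians):
On the way, in this order (a step that is already met when the one before it is completed fails the run):
1. the scraper stands upright on the ledge, out of its stand and let go (height (world z) of scraper_center between 0.015 and 0.026 m and angle between scraper_center's own z axis and vertical below 0.15 rad and horizontal distance between scraper_center and stand above 0.07 m and horizontal distance between scraper_center and tray_floor above 0.09 m and contact force between the fingers and scraper below 0.05 N and linear speed of scraper below 0.02 m/s), for 0.2 s.
2. the scraper is held in the fingers, foot down close to the vent panel, between the rails (x of scraper_center in the frame of planter between -0.02 and 0.02 m and y of scraper_center in the frame of planter between -0.2 and 0.05 m and z of scraper_center in the frame of planter between 0.07 and 0.089 m and contact force between the fingers and scraper above 1 N), for 0.1 s.
3. all four chips lie in the catch tray while the vent is still shut (x of chip0_center in the frame of planter between -0.062 and 0.062 m and y of chip0_center in the frame of planter between -0.3 and -0.18 m and z of chip0_center in the frame of planter between 0 and 0.042 m and x of chip1_center in the frame of planter between -0.062 and 0.062 m and y of chip1_center in the frame of planter between -0.3 and -0.18 m and z of chip1_center in the frame of planter between 0 and 0.042 m and x of chip2_center in the frame of planter between -0.062 and 0.062 m and y of chip2_center in the frame of planter between -0.3 and -0.18 m and z of chip2_center in the frame of planter between 0 and 0.042 m and x of chip3_center in the frame of planter between -0.062 and 0.062 m and y of chip3_center in the frame of planter between -0.3 and -0.18 m and z of chip3_center in the frame of planter between 0 and 0.042 m and value of joint vent below 0.012 m), for 0.2 s.
4. the scraper again stands upright on the ledge, away from its stand and let go (all of step 1), for 0.2 s.
At the end, for the whole second after the job is handed in: All four chips lie in the catch tray (their centres inside its walls and below 42 mm), the vent is open at least 54 of its 60 mm, and the scraper stands at rest, upright within 0.15 rad, on the ledge, at least 70 mm from the middle of the stand and 90 mm from that of the tray, let go (all of step 4 and x of chip0_center in the frame of planter between -0.062 and 0.062 m and y of chip0_center in the frame of planter between -0.3 and -0.18 m and z of chip0_center in the frame of planter between 0 and 0.042 m and x of chip1_center in the frame of planter between -0.062 and 0.062 m and y of chip1_center in the frame of planter between -0.3 and -0.18 m and z of chip1_center in the frame of planter between 0 and 0.042 m and x of chip2_center in the frame of planter between -0.062 and 0.062 m and y of chip2_center in the frame of planter between -0.3 and -0.18 m and z of chip2_center in the frame of planter between 0 and 0.042 m and x of chip3_center in the frame of planter between -0.062 and 0.062 m and y of chip3_center in the frame of planter between -0.3 and -0.18 m and z of chip3_center in the frame of planter between 0 and 0.042 m and value of joint vent above 0.054 m); the robot touches nothing.
It fails at once if the vent is opened more than 15 mm while a chip still lies on the panel (value of joint vent above 0.015 m and ((y of chip0_center in the frame of planter between -0.18 and 0.2 m and z of chip0_center in the frame of planter above 0.05 m) or (y of chip1_center in the frame of planter between -0.18 and 0.2 m and z of chip1_center in the frame of planter above 0.05 m) or (y of chip2_center in the frame of planter between -0.18 and 0.2 m and z of chip2_center in the frame of planter above 0.05 m) or (y of chip3_center in the frame of planter between -0.18 and 0.2 m and z of chip3_center in the frame of planter above 0.05 m))).
It fails at once if a chip is gripped or pressed hard by the fingers (over 5 N) (contact force between the fingers and chip0 above 5 N or contact force between the fingers and chip1 above 5 N or contact force between the fingers and chip2 above 5 N or contact force between the fingers and chip3 above 5 N).
It fails at once if a bystander is moved more than 30 mm (distance of any of jar_center, pot_center, spike_center, lifter_center, clip_a_center, clip_b_center from where it was at the start of the episode above 0.03 m).
It also fails if it takes over 69 s, if anything falls off the work surface, if the arm or the gripper's body presses on something with over 40 N, if the wrist force passes 120 N, or if a joint passes its speed limit or range.

### The arm

A 7-joint arm with a two-finger parallel gripper is mounted at the origin on the work surface. World frame = base frame: x ahead of the robot, y to its left, z up, the work surface at z = 0. Lengths are in mm, angles in rad, forces in N, time in s.
With the tool pointing down it reaches from about 425 to 1025 mm from the base axis. Payload 3.6 kg.
Tool frame: the origin (TCP) lies midway between the tips of the shut fingers; the grasp point (between the pads) lies 19 mm behind it; z points along the fingers, y is the line along which they close (so a half turn about z gives the same grasp; the last joint's range is limited). The gripper opens to 85 mm and grips with 20 to 120 N. Pads are 22 mm wide; open, the fingers measure 114 mm over their backs; the gripper's body (76 mm by 85 mm) begins 54 mm behind the grasp point. The pads swing forward as they close: fully open they stand 13 mm farther back than shut.
Start: joints at [1.097, 0.591, 0.048, 1.609, -0.033, 0.943, -0.034], TCP at [269.458, -673.069, 231.302] pointing down, gripper open.
Joint ranges: [-2.69, 2.69], [-0.47, 2.24], [-1.27, 1.36], [0.19, 2.51], [-1.53, 4.68], [0.08, 2.07], [-3.09, 3.09]. Speed limits (rad/s): [2.57, 2.57, 3.14, 3.14, 3.14, 3.14, 3.14].

### API

Orientations are given as a unit quaternion [w, x, y, z].
In Python, from rig import monitor, optics, ticket gives the robot as it stands.
- The arm moves only by the tool apply_moves, never from a script. Its argument "motion" is a list of rows, each a list of 3 entries, a list of its own where there are three numbers: the closure, from 0 (fully open) to 1 (shut), then the shift along the tool's x, y, z in cm, then the turn, a rotation vector about the tool's x, y, z in degrees. A call has 1 to 8 rows; each row is the pose to reach, as a shift and turn from the pose commanded when the call began, along the tool's axes at that moment; what a row does not reach only later rows make up. A row lasts 1/8 s, in which the tool goes at most 62.5 mm and 10.7 degrees, less where a joint would pass 70% of its speed; a pose out of reach is approached as far as the arm can. A call with a gripper value outside its range is refused whole. The fingers move at their own pace and stop on an object; the grip force is fixed at half the most. Time passes only in rows, so rows that repeat a pose let the fingers close. It gives the time, the measured TCP pose, the force, the opening and the grip force at its end, in the units of the state.
- monitor.read_state(): the state, without advancing time (a new reading comes with each control period).
- optics.read_camera(name): name is "scene" or "top" or "wrist"; returns a dict with "color" (400x640x3 uint8, red, green, blue), "range_z" (400x640 float32, mm along the optical axis (not along the pixel's ray), 0 where there is no reading), "fx", "fy", "cx", "cy" (pixels), "R" (3x3) and "t" (3): a world point X has camera coordinates R X + t. Camera axes: x right, y down, z forward; pixel columns grow to the right and rows downward; lengths in mm; the calibration is good to about 2 mm. A picture is of the moment at which its call begins.
- ticket.sign_off(): hands the job in; it is judged then, once.
The state is a dict: "t": time; "joint_pos": joint angles; "qd": joint speeds; "effort": joint torques, N m; "tool_pos": TCP position; "tcp_rot": TCP orientation; "force": force on the tool from outside, world axes, zero at the start; "torque": the same for the moment, N m; "finger_gap": finger opening in mm; "finger_force": force on a finger pad.
Only numpy, scipy, OpenCV 4.12 (cv2) and the standard library are available. Lean on these libraries where they do the work, as an engineer would, in place of code of your own. Each camera call takes 0.05 s, during which the arm holds its last target. There are 200 camera calls.

## Working session

There is one attempt and no reset: what is moved stays moved. The work goes in short steps, Python scripts to look and compute and a tool call to move; the robot and the scene stay as the last step left them, time stands still between calls to the robot, and variables do not carry over. Pictures are saved under pics/ and viewed, at most 10 in all, crops included, and the job is handed in when it is done.

Besides the shell and the picture viewer there is one more tool, called as a command line: name --argument value ..., lists and objects as JSON in quotes. apply_moves: Moves the arm, as the interface text tells. Its arguments: {"type":"object","properties":{"motion":{"type":"array","items":{"type":"array"}}},"required":["motion"]}

```bash
mkdir -p pics; cat > h.py <<'E'
import numpy as np, cv2
from scipy.spatial.transform import Rotation as Ro
from rig import monitor, optics, ticket
def cam(n):
    c=optics.read_camera(n); c['R']=np.array(c['R']);c['t']=np.array(c['t']); return c
def cloud(c):
    z=c['range_z'].astype(float); v,u=np.mgrid[:400,:640]
    p=np.stack([(u-c['cx'])/c['fx']*z,(v-c['cy'])/c['fy']*z,z],-1)
    return (p-c['t'])@c['R']
def save(c,n): cv2.imwrite('pics/'+n,c['color'][:,:,::-1])
def tool():
    s=monitor.read_state(); q=np.array(s['tcp_rot']); return np.array(s['tool_pos']),Ro.from_quat(q[[1,2,3,0]]).as_matrix(),s
E
python3 - <<'E'
from h import *
for n in ('top','scene'):
    c=cam(n); save(c,n+'0.png'); np.save(n+'.npy',cloud(c)); print(n,c['fx'],-c['R'].T@c['t']); print(c['R'].round(3).tolist())
p,R,s=tool(); print(p,R.round(3).tolist(),s['finger_gap'],s['t'])
E
```

```text
top 447.2914399940173 [ 315.26287067   12.49793095 1179.15016443]
[[-0.017, -1.0, -0.005], [-0.984, 0.017, -0.178], [0.178, 0.002, -0.984]]
scene 381.4197269030255 [791.43265301 341.64473731 773.01837924]
[[-0.762, 0.648, -0.013], [0.564, 0.653, -0.505], [-0.319, -0.393, -0.863]]
[ 269.18101906 -672.36758149  230.23186698] [[0.928, 0.372, -0.001], [0.372, -0.928, 0.002], [-0.0, -0.002, -1.0]] 85.52838977198643 0.1
```

View pics/top0.png

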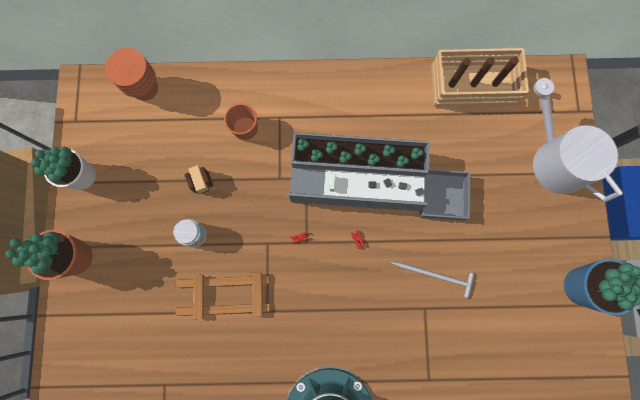

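View pics/scene0.png

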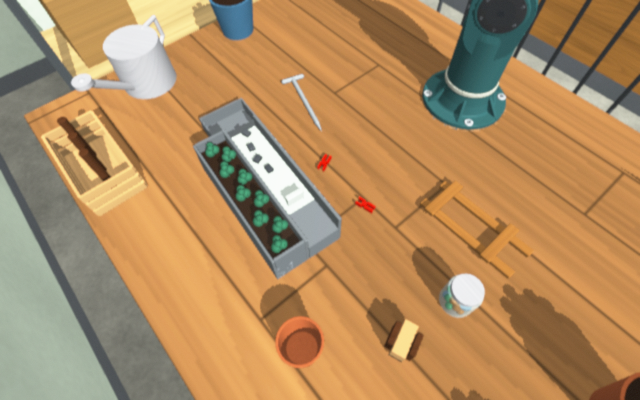

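The top view shows the planter at columns 290–428 and rows 135–212, with the tray to its right reaching column 470. The stand with the scraper is at (198,179), the jar at (190,233), the pot at (241,121), the clips at (300,238) and (358,240), the lifter at (222,295), and the spike at (430,280). The four chips are on the white panel between columns 373 and 420.

```bash
python3 - <<'E'
from h import *
c=cv2.imread('pics/top0.png'); P=np.load('top.npy')
hsv=cv2.cvtColor(c,cv2.COLOR_BGR2HSV); X,Y,Z=P[...,0],P[...,1],P[...,2]
print('table z',np.median(Z[230:260,420:460]))
def box(n,m):
    q=P[m]; r=cv2.minAreaRect(q[:,:2].astype(np.float32)); print(n,m.sum(),'c',np.round(r[0],1),'size',np.round(r[1],1),'ang',round(r[2],2),'z',np.percentile(q[:,2],[5,50,95]).round(1)); return r
reg=np.zeros(Z.shape,bool); reg[125:225,280:480]=1
rail=reg&(Z>86)&(Z<99)&(hsv[...,1]<90); box('planter top',rail)
box('tray',reg&(Z>30)&(Z<48))
white=reg&(hsv[...,2]>170)&(hsv[...,1]<40)&(abs(Z-60)<6); box('panel',white)
box('tab',reg&(abs(Z-88)<4)&(hsv[...,2]>170)&(hsv[...,1]<40))
reg[:]=0; reg[155:205,175:225]=1
box('stand+blk',reg&(Z>42)); box('blk',reg&(Z>44)&(hsv[...,2]>150)); box('stand',reg&(Z>35)&(hsv[...,2]<100))
reg[:]=0; reg[205:260,160:220]=1; box('jar',reg&(Z>60))
reg[:]=0; reg[90:150,215:270]=1; box('pot',reg&(Z>60))
# rail line fit: front rail (low x)
r=rail.copy(); r[:,430:]=0
for rr in range(135,216,4): print(rr,[int(z) for z in Z[rr,350:360:9]],hsv[rr,350],X[rr,350].round())
reg[:]=0; reg[225:255,285:370]=1; red=reg&(hsv[...,1]>180)&((hsv[...,0]<8)|(hsv[...,0]>172))
n,l,st,ce=cv2.connectedComponentsWithStats(red.astype(np.uint8)); 
for i in range(1,n):
    if st[i,4]>8: print('clip',np.median(P[l==i],0).round())
E
```

```text
table z 0.4029266931787687
planter top 1703 c [603.  -87.5] size [345.3 166.5] ang 84.99 z [87.4 93.2 97.1]
tray 519 c [ 560.  -145.4] size [464.2 125.7] ang 85.06 z [31.2 39.1 45.7]
panel 1854 c [ 564.5 -126.5] size [254.9  65.7] ang 84.86 z [56.9 60.3 63.7]
tab 66 c [571.4 -19.4] size [10.1 36.7] ang 88.69 z [85.4 88.  90.9]
stand+blk 435 c [456.3 195.3] size [457.3  63.9] ang 44.41 z [44.3 49.1 54.5]
blk 235 c [459.1 192.1] size [457.8  47.9] ang 45.35 z [44.8 47.9 51.6]
stand 163 c [455.1 193.2] size [452.6  62.4] ang 44.41 z [39.6 51.1 55.2]
jar 588 c [376.4 200.7] size [390.2  66.3] ang 62.36 z [63.5 79.2 83.3]
pot 320 c [544.  141.5] size [518.5  83.5] ang 20.28 z [61.8 73.3 78.8]
135 [0, 0] [ 12 115 173] 722.0
139 [82, 90] [90 15 69] 682.0
143 [65, 67] [13 88 55] 677.0
147 [68, 107] [ 9 77 56] 666.0
151 [65, 101] [ 8 62 45] 656.0
155 [105, 64] [78 97 89] 633.0
159 [64, 67] [ 5 37 41] 634.0
163 [69, 66] [ 8 57 36] 623.0
167 [91, 93] [106  24 117] 606.0
171 [57, 64] [105   6  91] 605.0
175 [63, 59] [ 75   7 228] 593.0
179 [62, 61] [ 75   4 227] 582.0
183 [60, 63] [ 83   4 227] 572.0
187 [60, 58] [ 80   7 227] 562.0
191 [58, 66] [ 75   4 228] 552.0
195 [59, 59] [ 68   4 229] 541.0
199 [91, 91] [106  21 135] 524.0
203 [44, 54] [120  14  71] 523.0
207 [0, 0] [ 15 121 105] 520.0
211 [-2, 0] [ 14 119 116] 510.0
215 [2, 3] [ 14 123 160] 498.0
clip [433. -84.  12.]
clip [440.  68.  12.]
```

```bash
python3 - <<'E'
from h import *
c=cv2.imread('pics/top0.png'); P=np.load('top.npy')
hsv=cv2.cvtColor(c,cv2.COLOR_BGR2HSV); Z=P[...,2]; ok=Z<130
def box(n,m):
    q=P[m&ok]; r=cv2.minAreaRect(q[:,:2].astype(np.float32)); print(n,len(q),np.round(r[0],1),np.round(r[1],1),round(r[2],2),'z',np.percentile(q[:,2],[5,50,95]).round(1),'med',np.median(q,0).round(1))
R=np.zeros(Z.shape,bool)
def reg(a,b,d,e): r=R.copy(); r[a:b,d:e]=1; return r
g=reg(155,205,175,225)
box('all',g&(Z>42)); box('blk',g&(Z>42)&(hsv[...,2]>140)); box('stand',g&(Z>42)&(hsv[...,2]<110))
box('jar',reg(205,260,160,220)&(Z>60)); box('pot',reg(90,150,215,270)&(Z>60))
g=reg(170,210,325,430)
white=g&(hsv[...,2]>170)&(hsv[...,1]<40)&(abs(Z-60)<6);
q=P[white]; 
dark=g&(hsv[...,2]<110)&(Z>63)&(Z<78)
n,l,st,ce=cv2.connectedComponentsWithStats(dark.astype(np.uint8))
O=np.array([567.5,-75.5]); y=np.array([.0875,.996]); x=np.array([.996,-.0875])
for i in range(1,n):
    if st[i,4]>5: m=np.median(P[l==i],0); print('chip?',st[i,4],m.round(),'planter',(m[:2]-O)@x,(m[:2]-O)@y)
E
```

```text
all 427 [596.  332.2] [65.4 54.7] 20.33 z [44.2 49.  54. ] med [595.6 331.6  49. ]
blk 246 [594.  338.6] [64.5 40.3] 20.78 z [44.1 47.5 51.2] med [596.2 331.6  47.5]
stand 158 [591.7 329.7] [53. 53.] 20.09 z [44.8 51.5 55.2] med [594.6 336.6  51.5]
jar 574 [452.8 344.2] [66.1 61.1] 0.75 z [63.5 79.1 82.8] med [451.  342.8  79.1]
pot 308 [745.6 216.1] [85.2 83.5] 52.1 z [61.7 73.1 78. ] med [756.1 217.5  73.1]
chip? 122 [ 596. -165.   71.] planter 36.10823526480195 -86.70745710371945
chip? 42 [ 570. -162.   70.] planter 9.954988439441035 -85.44282360582815
chip? 41 [ 566. -122.   69.] planter 2.6953355982889344 -45.98587573238754
chip? 40 [ 560. -199.   70.] planter 3.770084932992364 -123.26337572335322
chip? 39 [ 546. -241.   70.] planter -7.376350088752256 -167.2194551872654
chip? 28 [525. -34.  70.] planter -45.97550578536077 37.71548026803649
chip? 85 [ 514. -154.   72.] planter -46.32347518674564 -83.06066689200674
```

```bash
cat >> h.py <<'E'
def go(x,y,z,yaw):
    p,R,s=tool(); a=np.radians(yaw); Y=np.array([np.cos(a),np.sin(a),0]); Zd=np.array([0,0,-1.]); X=np.cross(Y,Zd)
    T=np.stack([X,Y,Zd],1); print('at',p.round(1),'yawY',np.degrees(np.arctan2(R[1,1],R[0,1])).round(2),'gap',round(s['finger_gap'],1),'ff',round(s['finger_force'],2),'F',np.round(s['force'],1),'t',round(s['t'],2))
    print('shift cm',(R.T@(np.array([x,y,z])-p)/10).round(2),'turn',np.degrees(Ro.from_matrix(R.T@T).as_rotvec()).round(2))
E
python3 -c "
from h import *
go(596,332,230,20.3)"
```

```text
at [ 269.2 -672.4  230.2] yawY -68.18 gap 85.5 ff 0.0 F [-0.6  0.4  0.5] t 0.1
shift cm [ 67.68 -81.09   0.18] turn [-1.000e-01 -8.000e-02 -8.848e+01]
```

apply_moves --motion '[[0, [34, -40.5, 0], [0, 0, -44]], [0, [34, -40.5, 0], [0, 0, -44]], [0, [34, -40.5, 0], [0, 0, -44]], [0, [34, -40.5, 0], [0, 0, -44]], [0, [34, -40.5, 0], [0, 0, -44]], [0, [67.7, -81.1, 0], [0, 0, -88.5]], [0, [67.7, -81.1, 0], [0, 0, -88.5]], [0, [67.7, -81.1, 0], [0, 0, -88.5]]]'

```text
t: 1.1
tool_pos: [425.1, -195.9, 231.3]
tcp_rot: [0.0, 0.654, 0.757, -0.0]
force: [1.7, -0.7, -0.4]
finger_gap: 85.2
finger_force: 0.0
```

```bash
python3 -c "
from h import *
go(596,332,230,20.3)"
```

```text
at [ 425.1 -195.9  231.3] yawY 8.39 gap 85.2 ff 0.0 F [ 1.7 -0.7 -0.4] t 1.1
shift cm [49.73 24.61  0.12] turn [ 1.000e-02  2.000e-02 -1.191e+01]
```

apply_moves --motion '[[0, [49.7, 24.6, 0], [0, 0, -11.9]], [0, [49.7, 24.6, 0], [0, 0, -11.9]], [0, [49.7, 24.6, 0], [0, 0, -11.9]], [0, [49.7, 24.6, 0], [0, 0, -11.9]], [0, [49.7, 24.6, 0], [0, 0, -11.9]], [0, [49.7, 24.6, 0], [0, 0, -11.9]], [0, [49.7, 24.6, 0], [0, 0, -11.9]], [0, [49.7, 24.6, 0], [0, 0, -11.9]]]'

```text
t: 2.1
tool_pos: [582.1, 278.4, 230.8]
tcp_rot: [0.0, 0.574, 0.819, -0.0]
force: [1.5, -0.7, -0.6]
finger_gap: 85.6
finger_force: 0.0
```

```bash
python3 - <<'E'
from h import *
go(596,332,230,20.3)
import time
c=cam('wrist'); P=cloud(c); save(c,'w1.png')
hsv=cv2.cvtColor(c['color'],cv2.COLOR_RGB2HSV); Z=P[...,2]
near=(np.hypot(P[...,0]-596,P[...,1]-332)<60)&(Z<62)&(c['range_z']>0)
for n,m in (('blk',near&(abs(Z-48)<3.5)&(hsv[...,2]>140)),('all',near&(Z>43)),('stand',near&(abs(Z-52)<4)&(hsv[...,2]<120))):
    q=P[m]; 
    if len(q)<9: print(n,len(q)); continue
    r=cv2.minAreaRect(q[:,:2].astype(np.float32)); print(n,len(q),np.round(r[0],1),np.round(r[1],1),round(r[2],2),q.mean(0).round(1))
print(-c['R'].T@c['t'])
E
```

```text
at [582.1 278.4 230.8] yawY 19.93 gap 85.6 ff 0.0 F [ 1.5 -0.7 -0.6] t 2.1
shift cm [4.57 3.13 0.07] turn [-0.04  0.04 -0.37]
blk 1285 [596. 335.] [64.1 26.1] 20.58 [595.5 335.2  48.7]
all 2155 [596.1 334.9] [64.2 54.2] 20.32 [595.6 335.3  50.1]
stand 829 [595.9 334.8] [43.2 54.2] 20.55 [595.3 335.6  52.5]
[555.3055486  351.33808409 374.11611212]
```

View pics/w1.png

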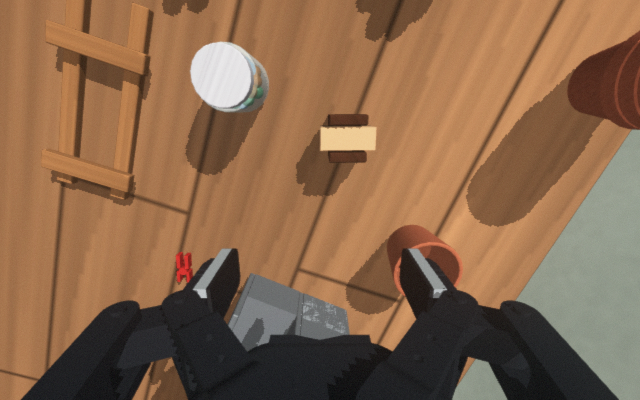

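The wrist view shows the block at (348,138) lying in its stand, measuring 64x26 mm as given. The jar is at (228,75) and the pot at (422,262), and the ends of the block are clear.

apply_moves --motion '[[0, [4.85, 3.25, 3], [0, 0, -0.6]], [0, [4.85, 3.25, 8], [0, 0, -0.6]], [0, [4.85, 3.25, 12], [0, 0, -0.6]], [0, [4.85, 3.25, 13], [0, 0, -0.6]], [0, [4.85, 3.25, 13], [0, 0, -0.6]], [0, [4.85, 3.25, 13], [0, 0, -0.6]]]'

```text
t: 2.9
tool_pos: [597.0, 334.3, 103.4]
tcp_rot: [0.001, 0.57, 0.822, 0.002]
force: [-0.1, 0.3, 0.4]
finger_gap: 85.4
finger_force: 0.0
```

```bash
python3 -c "
from h import *
go(596,335,15,20.5)"
```

```text
at [597.  334.3 103.4] yawY 20.52 gap 85.4 ff 0.0 F [-0.1  0.3  0.4] t 2.9
shift cm [ 0.09 -0.1   8.84] turn [ 0.2  -0.05  0.02]
```

apply_moves --motion '[[0, [0.1, -0.1, 3], [0, 0, 0]], [0, [0.1, -0.1, 6], [0, 0, 0]], [0, [0.1, -0.1, 8], [0, 0, 0]], [0, [0.1, -0.1, 8.8], [0, 0, 0]], [0, [0.1, -0.1, 8.8], [0, 0, 0]], [0.5, [0.1, -0.1, 8.8], [0, 0, 0]], [0.5, [0.1, -0.1, 8.8], [0, 0, 0]], [0.5, [0.1, -0.1, 8.8], [0, 0, 0]]]'

```text
t: 3.9
tool_pos: [595.4, 335.0, 14.7]
tcp_rot: [0.0, 0.57, 0.822, 0.001]
force: [0.6, -0.3, 6.3]
finger_gap: 63.2
finger_force: 66.8
```

apply_moves --motion '[[0.5, [0, 0, 0], [0, 0, 0]], [0.5, [0, 0, -2], [0, 0, 0]], [0.5, [0, 0, -5], [0, 0, 0]], [0.5, [0, 0, -9], [0, 0, 0]], [0.5, [0, 0, -9], [0, 0, 0]]]'

```text
t: 4.53
tool_pos: [596.6, 335.9, 107.8]
tcp_rot: [0.001, 0.57, 0.822, 0.004]
force: [-0.5, 1.3, -0.9]
finger_gap: 63.2
finger_force: 66.4
```

```bash
python3 - <<'E'
from h import *
go(590,205,105,-5)
c=cam('wrist'); P=cloud(c); save(c,'w2.png')
E
```

```text
at [596.6 335.9 107.8] yawY 20.54 gap 63.2 ff 66.36 F [-0.5  1.3 -0.9] t 4.53
shift cm [-12.03  -5.21   0.22] turn [ 0.39 -0.2  25.54]
```

View pics/w2.png

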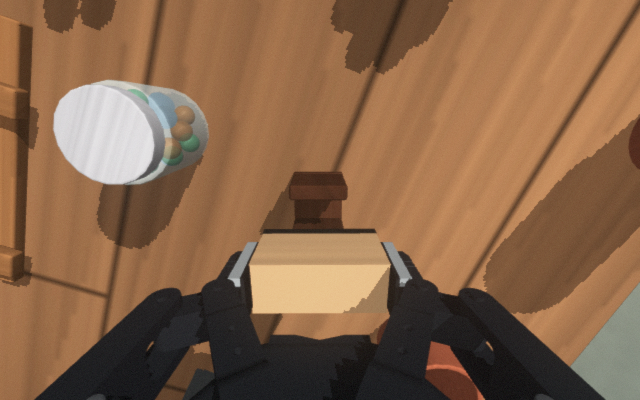

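The block is held level between the fingers, centred at (320,270), and is clear of the stand at (320,195).

apply_moves --motion '[[0.5, [-5, -2, 0], [0, 0, 10]], [0.5, [-9, -4, 0], [0, 0, 20]], [0.5, [-12, -5.2, 0.2], [0, 0, 25.5]], [0.5, [-12, -5.2, 0.2], [0.4, -0.2, 25.5]], [0.5, [-12, -5.2, 3.5], [0.4, -0.2, 25.5]], [0.5, [-12, -5.2, 6.5], [0.4, -0.2, 25.5]], [0.5, [-12, -5.2, 8.5], [0.4, -0.2, 25.5]], [0.5, [-12, -5.2, 8.5], [0.4, -0.2, 25.5]]]'

```text
t: 5.58
tool_pos: [586.7, 204.3, 16.6]
tcp_rot: [-0.001, 0.736, 0.677, -0.005]
force: [-0.1, 0.3, -0.1]
finger_gap: 63.1
finger_force: 66.2
```

```bash
python3 -c "
from h import *
go(590,205,6.7,-5)"
```

```text
at [586.7 204.3  16.6] yawY -4.85 gap 63.1 ff 66.22 F [-0.1  0.3 -0.1] t 5.58
shift cm [0.1  0.33 0.99] turn [-0.52  0.32  0.15]
```

apply_moves --motion '[[0.5, [0.1, 0.2, 0.3], [-0.4, 0.3, 0]], [0.5, [0.1, 0.2, 0.6], [-0.4, 0.3, 0]], [0.5, [0.1, 0.2, 0.9], [-0.4, 0.3, 0]], [0.5, [0.1, 0.2, 1.0], [-0.4, 0.3, 0]], [0.5, [0.1, 0.2, 1.0], [-0.4, 0.3, 0]]]'

```text
t: 6.2
tool_pos: [589.9, 204.3, 8.3]
tcp_rot: [0.0, 0.737, 0.676, 0.0]
force: [-0.3, 0.9, -0.2]
finger_gap: 63.4
finger_force: 66.2
```

```bash
python3 -c "
from h import *
go(590,205,6.7,-5)"
```

```text
at [589.9 204.3   8.3] yawY -4.95 gap 63.4 ff 66.22 F [-0.3  0.9 -0.2] t 6.2
shift cm [0.07 0.   0.16] turn [ 0.06 -0.02  0.05]
```

apply_moves --motion '[[0.5, [0, 0, 0.15], [0, 0, 0]], [0.5, [0, 0, 0.2], [0, 0, 0]], [0, [0, 0, 0.2], [0, 0, 0]], [0, [0, 0, 0.2], [0, 0, 0]], [0, [0, 0, 0.2], [0, 0, 0]], [0, [0, 0, 0.2], [0, 0, 0]]]'

```text
t: 6.95
tool_pos: [589.9, 204.3, 6.2]
tcp_rot: [0.0, 0.737, 0.676, 0.0]
force: [0.2, 0.2, 0.1]
finger_gap: 85.3
finger_force: 0.0
```

apply_moves --motion '[[0, [0, 0, -4], [0, 0, 0]], [0, [0, 0, -9], [0, 0, 0]], [0, [0, 0, -12], [0, 0, 0]], [0, [0, 0, -12], [0, 0, 0]]]'

```text
t: 7.45
tool_pos: [591.6, 205.2, 129.0]
tcp_rot: [0.001, 0.737, 0.676, 0.003]
force: [-0.2, -0.3, -0.5]
finger_gap: 85.4
finger_force: 0.0
```

```bash
python3 - <<'E'
from h import *
go(590,205,130,85); go(590,205,130,-95)
c=cam('wrist'); P=cloud(c); save(c,'w3.png'); print(monitor.read_state()['joint_pos'])
hsv=cv2.cvtColor(c['color'],cv2.COLOR_RGB2HSV); Z=P[...,2]
m=(np.hypot(P[...,0]-590,P[...,1]-205)<50)&(abs(Z-40)<4)&(c['range_z']>0)&(hsv[...,2]>140)
q=P[m]; r=cv2.minAreaRect(q[:,:2].astype(np.float32)); print(len(q),np.round(r[0],1),np.round(r[1],1),round(r[2],2),q.mean(0).round(1))
E
```

```text
at [591.6 205.2 129. ] yawY -4.97 gap 85.4 ff 0.0 F [-0.2 -0.3 -0.5] t 7.45
shift cm [-0.03 -0.16 -0.1 ] turn [  0.41   0.14 -89.97]
at [591.6 205.2 129. ] yawY -4.97 gap 85.4 ff 0.0 F [-0.2 -0.3 -0.5] t 7.45
shift cm [-0.03 -0.16 -0.1 ] turn [ 0.14 -0.41 90.03]
[-0.17455339  0.61288209 -0.33135372  1.90820571  0.30834969  0.66659515
 -0.78017094]
2095 [589.2 204.1] [26.7 64.3] 84.91 [589.3 204.7  40.6]
```

apply_moves --motion '[[0, [0, -0.2, 0], [0, 0, 10]], [0, [0, -0.2, 0], [0, 0, 20]], [0, [0, -0.2, 0], [0, 0, 30]], [0, [0, -0.2, 0], [0, 0, 40]], [0, [0, -0.2, 0], [0, 0, 50]], [0, [0, -0.2, 0], [0, 0, 60]], [0, [0, -0.2, 0], [0, 0, 70]], [0, [0, -0.2, 0], [0, 0, 80]]]'

```text
t: 8.5
tool_pos: [586.5, 203.8, 124.3]
tcp_rot: [0.001, 0.999, 0.041, -0.001]
force: [0.8, 1.1, 0.1]
finger_gap: 85.6
finger_force: 0.0
```

apply_moves --motion '[[0, [0, 0, 0], [0, 0, 10]], [0, [0, 0, 0], [0, 0, 10]], [0, [0, 0, 0], [0, 0, 10]]]'

```text
t: 8.88
tool_pos: [587.1, 204.3, 125.3]
tcp_rot: [0.0, 0.999, -0.042, -0.0]
force: [0.6, -0.1, -0.6]
finger_gap: 85.6
finger_force: 0.0
```

```bash
python3 -c "
from h import *
go(589.4,204.5,14,-95.1)"
```

```text
at [587.1 204.3 125.3] yawY -94.8 gap 85.6 ff 0.0 F [ 0.6 -0.1 -0.6] t 8.88
shift cm [ 0.23 -0.05 11.13] turn [0.05 0.03 0.3 ]
```

apply_moves --motion '[[0, [0.2, 0, 4], [0, 0, 0.3]], [0, [0.2, 0, 8], [0, 0, 0.3]], [0, [0.2, 0, 10.5], [0, 0, 0.3]], [0, [0.2, 0, 11.1], [0, 0, 0.3]], [0, [0.2, 0, 11.1], [0, 0, 0.3]], [0, [0.2, 0, 11.1], [0, 0, 0.3]]]'

```text
t: 9.62
tool_pos: [590.8, 204.6, 16.5]
tcp_rot: [-0.001, 0.999, -0.046, 0.001]
force: [0.7, -0.4, 0.3]
finger_gap: 85.1
finger_force: 0.0
```

apply_moves --motion '[[0.9, [0, 0, 0], [0, 0, 0]], [0.9, [0, 0, 0], [0, 0, 0]], [0.9, [0, 0, 0], [0, 0, 0]], [0.9, [0, 0, 0], [0, 0, 0]], [0.9, [0, 0, 0], [0, 0, 0]]]'

```text
t: 10.25
tool_pos: [590.4, 204.5, 15.7]
tcp_rot: [-0.0, 0.999, -0.046, 0.001]
force: [0.4, 0.4, 5.0]
finger_gap: 24.9
finger_force: 60.3
```

```bash
python3 -c "
from h import *
go(567.5+.0875*130,-75.5+130,180,-95)"
```

```text
at [590.4 204.5  15.7] yawY -95.26 gap 24.9 ff 60.34 F [0.4 0.4 5. ] t 10.25
shift cm [  0.26  15.03 -16.44] turn [-0.04 -0.11 -0.26]
```

apply_moves --motion '[[0.9, [0, 0, -4], [0, 0, 0]], [0.9, [0, 0, -9], [0, 0, 0]], [0.9, [0, 0, -14], [0, 0, 0]], [0.9, [0.1, 4, -17], [0, 0, 0]], [0.9, [0.2, 9, -17], [0, 0, -0.3]], [0.9, [0.3, 15, -17], [0, 0, -0.3]], [0.9, [0.3, 15, -17], [0, 0, -0.3]], [0.9, [0.3, 15, -17], [0, 0, -0.3]]]'

```text
t: 11.25
tool_pos: [578.6, 54.7, 184.9]
tcp_rot: [-0.0, 0.999, -0.044, 0.0]
force: [0.2, 0.3, -0.3]
finger_gap: 25.2
finger_force: 59.8
```

```bash
python3 - <<'E'
from h import *
c=cam('wrist'); P=cloud(c); save(c,'w4.png'); np.save('w4.npy',P)
O=np.array([567.5,-75.5]); y=np.array([.0872,.9962]); x=np.array([.9962,-.0872])
go(*(O+5*y),180,-95)
Z=P[...,2]; hsv=cv2.cvtColor(c['color'],cv2.COLOR_RGB2HSV); ok=c['range_z']>0
u=(P[...,:2]-O)@x; v=(P[...,:2]-O)@y
w=ok&(hsv[...,2]>170)&(hsv[...,1]<40)&(abs(Z-60)<5)&(abs(u)<60)
if w.sum()>50:
  for a in range(-180,80,30):
    m=w&(v>a)&(v<a+30)
    if m.sum()>20: print('panel',a,np.percentile(u[m],[1,99]).round(1),m.sum())
  print('v range',np.percentile(v[w],[.5,99.5]))
f=ok&(abs(Z-94)<4)&(hsv[...,1]<90)&(v>-185)&(v<170)&(u>-60)&(u<-25)
print('near rail'); 
for a in range(-180,160,40):
    m=f&(v>a)&(v<a+40)
    if m.sum()>20: print(a,np.percentile(u[m],[2,50,98]).round(1),m.sum())
t=ok&(abs(Z-88)<4)&(abs(u)<26)&(v>40)&(v<75)
if t.sum()>10: print('tab',u[t].mean(),v[t].min(),v[t].max(),v[t].mean(),t.sum())
E
```

```text
at [578.8  55.9 184.9] yawY -94.88 gap 24.8 ff 59.75 F [-0.1 -0.4 -0.9] t 11.3
shift cm [-0.   12.69  0.48] turn [-0.06 -0.02  0.12]
panel -180 [-37.4  27.7] 1257
panel -150 [-37.4  27.7] 1550
panel -120 [-37.4  28.6] 1613
panel -90 [-37.5  28.7] 1584
panel -60 [-37.4  28.8] 1467
panel -30 [-37.4  28.7] 1900
panel 0 [-37.3  28.7] 1903
panel 30 [-37.6  28.7] 1177
panel 60 [-37.4  28.7] 1342
v range [-174.43605616  120.32320402]
near rail
-180 [-46.8 -42.4 -39.6] 258
-140 [-46.8 -42.3 -39.5] 376
-100 [-46.9 -42.2 -39.3] 395
-60 [-46.9 -42.1 -39.1] 394
-20 [-46.8 -41.8 -38.9] 387
20 [-45.8 -41.4 -38.8] 376
60 [-45.7 -41.1 -38.7] 343
tab -0.7558223609244928 52.071911167332445 64.80462289200115 58.992834765544984 576
```

View pics/w4.png

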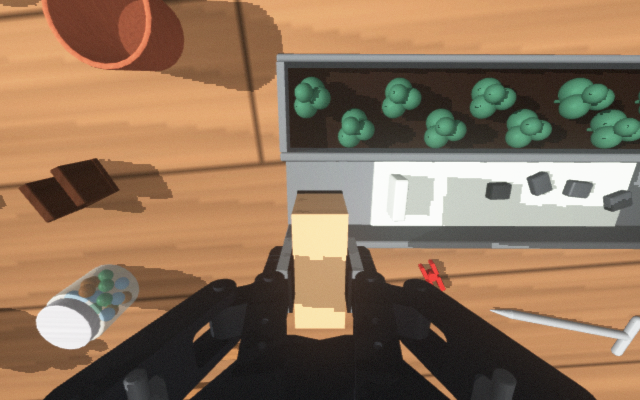

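The wrist view shows the block upright in the fingers with its top at (320,200). The tab is at (397,197), the chips are between columns 498 and 617 near row 187, and there is clear panel between columns 440 and 485.

```bash
python3 - <<'E'
from h import *
P=np.load('w4.npy'); c=cv2.imread('pics/w4.png'); hsv=cv2.cvtColor(c,cv2.COLOR_BGR2HSV)
O=np.array([567.5,-75.5]); y=np.array([.0872,.9962]); x=np.array([.9962,-.0872])
Z=P[...,2]; u=(P[...,:2]-O)@x; v=(P[...,:2]-O)@y
f=(abs(Z-94)<4)&(hsv[...,1]<90)&(hsv[...,2]>90)&(u>30)&(u<55)
for a in range(-180,160,60):
    m=f&(v>a)&(v<a+60)
    if m.sum()>20: print(a,np.percentile(u[m],[2,50,98]).round(1),m.sum(),Z[m].mean())
m=(abs(v-130)<40)&(abs(u)<50)&(Z>203)&(Z<217)&(hsv[...,2]>100)
print('block u',np.percentile(u[m],[1,99]),'v',np.percentile(v[m],[1,99]),'z',np.median(Z[m]),m.sum())
n=(abs(Z-94)<4)&(hsv[...,1]<90)&(u<-36)&(u>-50); print('rail end v',np.percentile(v[n|f],99.7))
d=(hsv[...,2]<110)&(Z>66)&(Z<75)&(abs(u)<33)&(v<0)&(v>-180)
k,l,st,ce=cv2.connectedComponentsWithStats(d.astype(np.uint8))
for i in range(1,k):
    if st[i,4]>30: print('chip',st[i,4],u[l==i].mean().round(1),v[l==i].min().round(1),v[l==i].max().round(1))
E
```

```text
-180 [34.2 38.1 42.1] 222 93.79772778395679
-120 [34.3 38.8 42.2] 660 94.08112272821316
-60 [35.3 38.9 42.2] 647 94.25423679418104
0 [35.3 38.9 42.8] 662 94.34540873859346
60 [35.1 39.6 43. ] 709 94.31520806020883
120 [35.2 40.5 53.8] 603 94.57098529185151
block u [-32.43068904  31.06932113] v [114.71681101 148.37370698] z 209.8975833238966 6589
rail end v 164.78847934117053
chip 259 10.1 -91.7 -70.9
chip 107 7.3 -129.2 -109.1
chip 342 2.5 -53.1 -32.7
chip 300 -8.4 -175.4 -151.6
```

apply_moves --motion '[[0.9, [0, 4, 0], [0, 0, 0.3]], [0.9, [0, 8, 0], [0, 0, 0.4]], [0.9, [0, 12.3, 0], [0, 0, 0.4]], [0.9, [0, 12.3, 2], [0, 0, 0.4]], [0.9, [0, 12.3, 5], [0, 0, 0.4]], [0.9, [0, 12.3, 5], [0, 0, 0.4]], [0.9, [0, 12.3, 5], [0, 0, 0.4]]]'

```text
t: 12.18
tool_pos: [569.2, -66.6, 135.6]
tcp_rot: [-0.0, 0.999, -0.046, 0.001]
force: [0.5, -0.3, -0.2]
finger_gap: 25.1
finger_force: 59.8
```

```bash
python3 -c "
from h import *
go(567.6,-66.5,77.5,-95.3)"
```

```text
at [569.2 -66.6 135.6] yawY -95.23 gap 25.1 ff 59.75 F [ 0.5 -0.3 -0.2] t 12.18
shift cm [-0.17  0.01  5.81] turn [-0.05 -0.09  0.07]
```

apply_moves --motion '[[0.9, [-0.2, 0, 1.5], [0, 0, 0]], [0.9, [-0.2, 0, 3], [0, 0, 0]], [0.9, [-0.2, 0, 4.5], [0, 0, 0]], [0.9, [-0.2, 0, 5.5], [0, 0, 0]], [0.9, [-0.2, 0, 5.8], [0, 0, 0]], [0.9, [-0.2, 0, 5.8], [0, 0, 0]], [0.9, [-0.2, 0, 5.8], [0, 0, 0]]]'

```text
t: 13.05
tool_pos: [566.9, -67.8, 77.6]
tcp_rot: [-0.0, 0.999, -0.047, 0.001]
force: [-0.1, 0.6, -0.7]
finger_gap: 24.7
finger_force: 59.8
```

```bash
python3 -c "
from h import *
O=np.array([567.5,-75.5]); y=np.array([.0872,.9962]); x=np.array([.9962,-.0872])
go(*(O-192*y-1.7*x),76.8,-95.3)"
```

```text
at [566.9 -67.8  77.6] yawY -95.36 gap 24.7 ff 59.75 F [-0.1  0.6 -0.7] t 13.05
shift cm [ 0.08 19.96  0.07] turn [-0.02 -0.11 -0.06]
```

apply_moves --motion '[[0.9, [0, 1, 0.1], [0, 0, 0]], [0.9, [0, 2.2, 0.1], [0, 0, 0]], [0.9, [0, 3.4, 0.1], [0, 0, 0]], [0.9, [0, 4.6, 0.1], [0, 0, 0]], [0.9, [0, 5.8, 0.1], [0, 0, 0]], [0.9, [0, 7, 0.1], [0, 0, 0]], [0.9, [0, 8.2, 0.1], [0, 0, 0]], [0.9, [0, 9.4, 0.1], [0, 0, 0]]]'

```text
t: 14.05
tool_pos: [557.7, -162.0, 76.1]
tcp_rot: [-0.0, 0.999, -0.047, 0.0]
force: [1.0, -0.0, -0.4]
finger_gap: 25.1
finger_force: 59.7
```

```bash
python3 -c "
from h import *
O=np.array([567.5,-75.5]); y=np.array([.0872,.9962]); x=np.array([.9962,-.0872])
go(*(O-192*y-1.7*x),76.8,-95.3)"
```

```text
at [ 557.7 -162.    76.1] yawY -95.35 gap 25.1 ff 59.75 F [ 1.  -0.  -0.4] t 14.05
shift cm [ 0.12 10.5  -0.07] turn [-0.02 -0.06 -0.05]
```

apply_moves --motion '[[0.9, [0, 1.2, 0], [0, 0, 0]], [0.9, [0, 2.4, 0], [0, 0, 0]], [0.9, [0, 3.6, 0], [0, 0, 0]], [0.9, [0.1, 4.8, -0.1], [0, 0, 0]], [0.9, [0.1, 6, -0.1], [0, 0, 0]], [0.9, [0.1, 7.2, -0.1], [0, 0, 0]], [0.9, [0.1, 8.4, -0.1], [0, 0, 0]], [0.9, [0.1, 9.4, -0.1], [0, 0, 0]]]'

```text
t: 15.05
tool_pos: [549.8, -255.9, 77.1]
tcp_rot: [-0.0, 0.999, -0.047, 0.0]
force: [0.3, -0.4, -0.6]
finger_gap: 25.0
finger_force: 59.7
```

apply_moves --motion '[[0.9, [0, 0.8, 0], [0, 0, 0]], [0.9, [0, 1.3, 0], [0, 0, 0]], [0.9, [0, 1.3, 0], [0, 0, 0]], [0.9, [0, 1.3, 0], [0, 0, 0]], [0.9, [0, 1.3, 0], [0, 0, 0]]]'

```text
t: 15.68
tool_pos: [548.9, -267.3, 77.1]
tcp_rot: [-0.0, 0.999, -0.046, 0.0]
force: [0.5, 0.0, -1.4]
finger_gap: 24.9
finger_force: 59.7
```

```bash
python3 - <<'E'
from h import *
go(551,-267,180,-95.3)
c=cam('top'); P=cloud(c); im=c['color'][120:240,270:490,::-1]; s=cam('scene')['color'][80:290,180:360,::-1]
a=cv2.resize(im,None,fx=3.4,fy=3.4,interpolation=2)[:408]; cv2.imwrite('pics/t5.png',a)
E
```

```text
at [ 548.9 -267.3   77.1] yawY -95.3 gap 24.9 ff 59.74 F [ 0.5  0.  -1.4] t 15.68
shift cm [  0.22  -0.05 -10.29] turn [-0.04 -0.05 -0.  ]
```

View pics/t5.png

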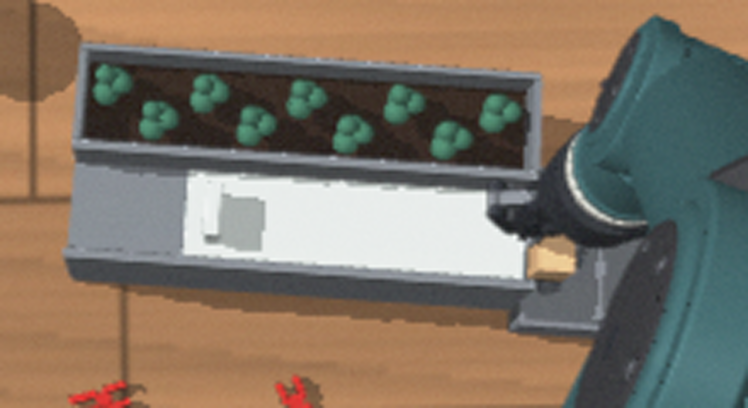

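The panel is empty of chips, and the block is past the outlet at (552,260). Next I lift it clear and check the tray.

apply_moves --motion '[[0.9, [0, 0, -4], [0, 0, 0]], [0.9, [0, 0, -9], [0, 0, 0]], [0.9, [0, -3, -11], [0, 0, 0]], [0.9, [0, -9, -11], [0, 0, 0]], [0.9, [0, -15, -11], [0, 0, 0]], [0.9, [0, -21, -11], [0, 0, 0]], [0.9, [0, -27, -11], [0, 0, 0]], [0.9, [0, -33, -11], [0, 0, 0]]]'

```text
t: 16.77
tool_pos: [579.3, 62.7, 187.4]
tcp_rot: [-0.0, 0.999, -0.047, 0.001]
force: [0.6, -0.5, -0.6]
finger_gap: 25.0
finger_force: 59.7
```

```bash
python3 - <<'E'
from h import *
go(590,205,150,-95.3)
c=cam('top'); P=cloud(c); cv2.imwrite('pics/t6.png',cv2.resize(c['color'][160:225,390:480,::-1],None,fx=6,fy=6,interpolation=2))
hsv=cv2.cvtColor(c['color'],cv2.COLOR_RGB2HSV); Z=P[...,2]
O=np.array([567.5,-75.5]); y=np.array([.0924,.9957]); x=np.array([.9957,-.0924]); u=(P[...,:2]-O)@x; v=(P[...,:2]-O)@y
m=(abs(u)<56)&(v<-185)&(v>-295)&(hsv[...,2]<75)&(Z<35)&(Z>4)
k,l,st,ce=cv2.connectedComponentsWithStats(m.astype(np.uint8))
for i in range(1,k):
    if st[i,4]>6: print('dark',st[i,4],u[l==i].mean().round(),v[l==i].mean().round(),np.median(Z[l==i]).round(1))
E
```

```text
at [579.3  62.7 187.4] yawY -95.35 gap 25.0 ff 59.72 F [ 0.6 -0.5 -0.6] t 16.77
shift cm [ -0.27 -14.27   3.74] turn [-0.02 -0.08 -0.05]
dark 88 6.0 -209.0 15.9
```

View pics/t6.png

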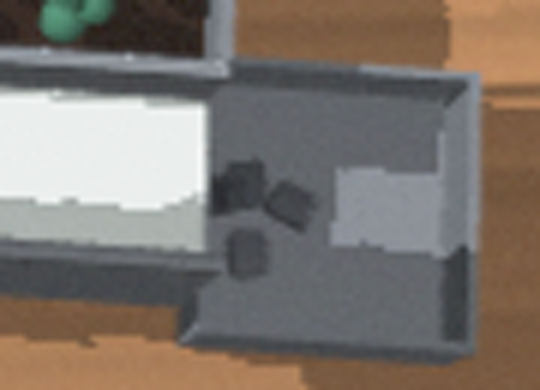

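The tray holds three distinct chips at (243,185), (290,203) and (247,252). A fourth dark patch partly overlaps them at (220,192), and I will check it from the scene camera. Placing the scraper comes first.

apply_moves --motion '[[0.9, [-0.1, -5, 0], [0, 0, 0]], [0.9, [-0.2, -10, 0], [0, 0, 0]], [0.9, [-0.3, -14.3, 1], [0, 0, 0]], [0.9, [-0.3, -14.3, 5], [0, 0, 0]], [0.9, [-0.3, -14.3, 9], [0, 0, 0]], [0.9, [-0.3, -14.3, 13], [0, 0, 0]], [0.9, [-0.3, -14.3, 15.8], [0, 0, 0]], [0.9, [-0.3, -14.3, 15.8], [0, 0, 0]]]'

```text
t: 17.82
tool_pos: [587.9, 202.6, 27.1]
tcp_rot: [0.001, 0.999, -0.047, -0.002]
force: [-0.4, -0.7, -0.6]
finger_gap: 25.0
finger_force: 59.7
```

```bash
python3 - <<'E'
from h import *
go(590,205,15.7,-95.3)
c=cam('scene'); P=cloud(c); cv2.imwrite('pics/s7.png',cv2.resize(c['color'][80:170,185:285,::-1],None,fx=6,fy=6,interpolation=2))
E
```

```text
at [587.9 202.6  27.1] yawY -95.33 gap 25.0 ff 59.72 F [-0.4 -0.7 -0.6] t 17.82
shift cm [ 0.19 -0.26  1.14] turn [ 0.11  0.21 -0.03]
```

View pics/s7.png

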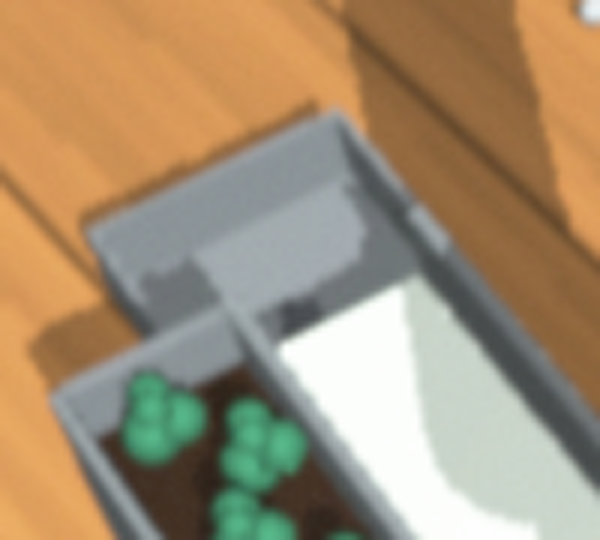

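The scene view shows only one chip in the tray, at (300,318), with the rest hidden behind the panel edge. The panel itself is bare. I will place the scraper and then look into the tray with the wrist camera before opening the vent.

apply_moves --motion '[[0.9, [0.1, -0.2, 0.6], [0, 0.2, 0]], [0.9, [0.1, -0.2, 1.0], [0, 0.2, 0]], [0.9, [0.1, -0.2, 1.1], [0, 0.2, 0]], [0.9, [0.1, -0.2, 1.1], [0, 0.2, 0]], [0.9, [0.1, -0.2, 1.1], [0, 0.2, 0]]]'

```text
t: 18.5
tool_pos: [591.2, 205.2, 18.5]
tcp_rot: [-0.0, 0.999, -0.047, 0.002]
force: [-0.1, -0.3, 0.1]
finger_gap: 24.8
finger_force: 59.7
```

```bash
python3 -c "
from h import *
go(590,205,15.5,-95.3)"
```

```text
at [591.2 205.2  18.5] yawY -95.35 gap 24.8 ff 59.72 F [-0.1 -0.3  0.1] t 18.5
shift cm [-0.12  0.04  0.3 ] turn [-0.03 -0.28 -0.05]
```

apply_moves --motion '[[0.9, [0, 0, 0.1], [0, -0.2, 0]], [0.9, [0, 0, 0.2], [0, -0.2, 0]], [0.9, [0, 0, 0.3], [0, -0.2, 0]], [0.9, [0, 0, 0.3], [0, -0.2, 0]], [0.3, [0, 0, 0.3], [0, -0.2, 0]], [0.3, [0, 0, 0.3], [0, -0.2, 0]], [0.3, [0, 0, 0.3], [0, -0.2, 0]], [0.3, [0, 0, 0.3], [0, -0.2, 0]]]'

```text
t: 19.5
tool_pos: [591.1, 205.2, 15.1]
tcp_rot: [-0.0, 0.999, -0.047, 0.0]
force: [-0.5, 1.5, 1.0]
finger_gap: 59.5
finger_force: 0.0
```

apply_moves --motion '[[0.3, [0, 0, -3], [0, 0, 0]], [0.3, [0, 0, -8], [0, 0, 0]], [0.3, [0, 0, -13], [0, 0, 0]], [0.3, [0, 0, -17], [0, 0, 0]], [0.3, [0, 0, -17], [0, 0, 0]]]'

```text
t: 20.12
tool_pos: [593.4, 206.0, 189.1]
tcp_rot: [-0.002, 0.999, -0.047, 0.004]
force: [0.2, -0.6, -0.5]
finger_gap: 59.4
finger_force: 0.0
```

```bash
python3 - <<'E'
from h import *
O=np.array([567.5,-75.5]); y=np.array([.0924,.9957]); x=np.array([.9957,-.0924])
c=cam('wrist'); P=cloud(c); save(c,'w8.png'); 
go(*(O+20*y-1*x),190,-95.3)
hsv=cv2.cvtColor(c['color'],cv2.COLOR_RGB2HSV); Z=P[...,2]
m=(np.hypot(P[...,0]-590,P[...,1]-205)<50)&(abs(Z-40)<5)&(c['range_z']>0)&(hsv[...,2]>140)
q=P[m]; r=cv2.minAreaRect(q[:,:2].astype(np.float32)); print(len(q),np.round(r[0],1),np.round(r[1],1),round(r[2],2),q.mean(0).round(1))
E
```

```text
at [591.8 205.5 186.9] yawY -95.36 gap 59.3 ff 0.0 F [-0.2  0.3 -0.1] t 20.18
shift cm [ 0.1  26.2  -0.36] turn [-0.11 -0.23 -0.06]
1344 [590.9 206.3] [25.9 63.9] 85.32 [592.3 206.2  40.8]
```

apply_moves --motion '[[0.3, [0, 6, -2], [0, 0, 0]], [0.3, [0, 12, -3], [0, 0, 0]], [0.3, [0, 18, -3], [0, 0, 0]], [0.3, [0, 24, -3], [0, 0, 0]], [0.3, [0, 30, -3], [0, 0, 0]], [0.3, [0, 36, -3], [0, 0, 0]], [0.3, [0, 38, -3], [0, 0, 0]], [0.3, [0, 38, -3], [0, 0, 0]]]'

```text
t: 21.18
tool_pos: [554.3, -174.4, 213.8]
tcp_rot: [-0.0, 0.999, -0.048, -0.001]
force: [0.4, 1.8, 0.2]
finger_gap: 59.8
finger_force: 0.0
```

```bash
python3 - <<'E'
from h import *
O=np.array([567.5,-75.5]); y=np.array([.0924,.9957]); x=np.array([.9957,-.0924])
c=cam('wrist'); P=cloud(c); save(c,'w9.png'); 
hsv=cv2.cvtColor(c['color'],cv2.COLOR_RGB2HSV); Z=P[...,2]; ok=c['range_z']>0
u=(P[...,:2]-O)@x; v=(P[...,:2]-O)@y
m=ok&(abs(u)<56)&(v<-180)&(v>-295)&(hsv[...,2]<75)&(Z<40)&(Z>2)
k,l,st,ce=cv2.connectedComponentsWithStats(m.astype(np.uint8))
for i in range(1,k):
    if st[i,4]>20: print('dark',ce[i].round(),st[i,4],u[l==i].mean().round(),v[l==i].mean().round(),np.median(Z[l==i]).round(1))
t=ok&(abs(Z-88)<4)&(abs(u)<26)&(v>35)&(v<85)&(hsv[...,2]>150)
print('tab',t.sum(), u[t].mean() if t.any() else 0,np.percentile(v[t],[2,98]) if t.any() else 0)
go(*(O+58.5*y-.8*x),150,-95.3)
E
```

```text
dark [409. 166.] 533 6.0 -210.0 14.8
dark [402. 184.] 90 -18.0 -204.0 13.4
tab 423 -1.7135994893155946 [52.59351484 63.37320364]
at [ 555. -172.  214.] yawY -95.34 gap 59.5 ff 0.0 F [ 0.3  1.1 -0.3] t 21.23
shift cm [  0.27 -15.56   6.42] turn [-0.1   0.07 -0.04]
```

View pics/w9.png

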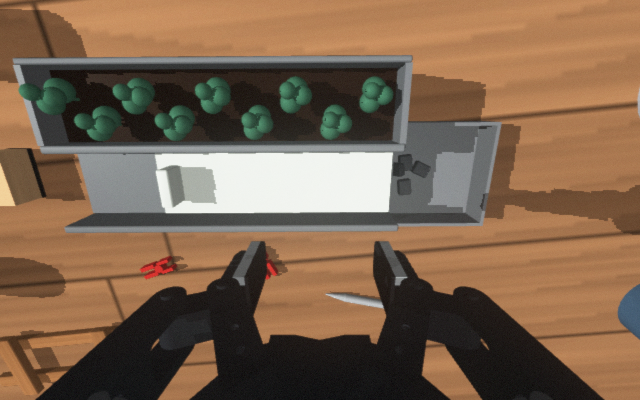

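All four chips are visible in the tray, at (405,160), (398,170), (421,170) and (404,186). The panel is clear and the tab is at (170,186). Next I pinch the tab.

apply_moves --motion '[[0.3, [0.1, -5, 0], [0, 0, 0]], [0.3, [0.2, -10, 1], [0, 0, 0]], [0.3, [0.3, -15.5, 4], [0, 0, 0]], [0.3, [0.3, -15.5, 8], [0, 0, 0]], [0.3, [0.3, -15.5, 10], [0, 0, 0]], [0.3, [0.3, -15.5, 10], [0, 0, 0]], [0.3, [0.3, -15.5, 10], [0, 0, 0]]]'

```text
t: 22.1
tool_pos: [573.5, -17.4, 115.7]
tcp_rot: [-0.001, 0.999, -0.046, 0.001]
force: [-0.7, 0.2, 0.0]
finger_gap: 59.7
finger_force: 0.0
```

```bash
python3 -c "
from h import *
O=np.array([567.5,-75.5]); y=np.array([.0924,.9957]); x=np.array([.9957,-.0924])
go(*(O+58*y-.8*x),69,-95.3)"
```

```text
at [573.5 -17.4 115.7] yawY -95.22 gap 59.7 ff 0.0 F [-0.7  0.2  0. ] t 22.1
shift cm [-0.15  0.05  4.67] turn [-0.07 -0.1   0.08]
```

apply_moves --motion '[[0.3, [-0.1, 0, 2], [0, 0, 0]], [0.3, [-0.1, 0, 4], [0, 0, 0]], [0.3, [-0.1, 0, 4.6], [0, 0, 0]], [0.3, [-0.1, 0, 4.6], [0, 0, 0]], [1, [-0.1, 0, 4.6], [0, 0, 0]], [1, [-0.1, 0, 4.6], [0, 0, 0]], [1, [-0.1, 0, 4.6], [0, 0, 0]], [1, [-0.1, 0, 4.6], [0, 0, 0]]]'

```text
t: 23.1
tool_pos: [572.4, -19.0, 69.9]
tcp_rot: [-0.0, 0.999, -0.047, 0.001]
force: [-0.4, 0.6, 5.7]
finger_gap: 10.7
finger_force: 59.1
```

apply_moves --motion '[[1, [0, -0.7, 0], [0, 0, 0]], [1, [0, -1.5, 0], [0, 0, 0]], [1, [0, -2.3, 0], [0, 0, 0]], [1, [0, -3.1, 0], [0, 0, 0]], [1, [0, -3.9, 0], [0, 0, 0]], [1, [0, -4.7, 0], [0, 0, 0]], [1, [0, -5.2, 0], [0, 0, 0]], [1, [0, -5.2, 0], [0, 0, 0]]]'

```text
t: 24.1
tool_pos: [577.2, 32.9, 69.9]
tcp_rot: [-0.0, 0.999, -0.046, 0.001]
force: [-1.1, 0.4, 6.4]
finger_gap: 10.5
finger_force: 59.3
```

apply_moves --motion '[[1, [0, -0.2, 0], [0, 0, 0]], [1, [0, -0.4, 0], [0, 0, 0]], [1, [0, -0.5, 0], [0, 0, 0]], [1, [0, -0.6, 0], [0, 0, 0]], [1, [0, -0.6, 0], [0, 0, 0]]]'

```text
t: 24.72
tool_pos: [577.6, 37.8, 69.9]
tcp_rot: [0.0, 0.999, -0.047, 0.001]
force: [-1.5, -1.4, 5.8]
finger_gap: 10.5
finger_force: 59.3
```

apply_moves --motion '[[1, [0, -0.2, 0], [0, 0, 0]], [1, [0, -0.3, 0], [0, 0, 0]], [1, [0, -0.3, 0], [0, 0, 0]]]'

```text
t: 25.1
tool_pos: [577.7, 38.8, 69.9]
tcp_rot: [0.001, 0.999, -0.047, 0.001]
force: [-1.2, -4.9, 6.5]
finger_gap: 10.6
finger_force: 59.4
```

apply_moves --motion '[[0.5, [0, 0, 0], [0, 0, 0]], [0.5, [0, 0, 0], [0, 0, 0]], [0.5, [0, 0, 0], [0, 0, 0]], [0.5, [0, 0, -4], [0, 0, 0]], [0.5, [0, 0, -9], [0, 0, 0]], [0.5, [0, 0, -14], [0, 0, 0]], [0.5, [0, 0, -16], [0, 0, 0]], [0.5, [0, 0, -16], [0, 0, 0]]]'

```text
t: 26.1
tool_pos: [578.7, 42.2, 230.9]
tcp_rot: [-0.001, 0.999, -0.046, 0.002]
force: [-0.5, -0.2, -0.3]
finger_gap: 42.6
finger_force: 0.0
```

```bash
python3 - <<'E'
from h import *
O=np.array([567.5,-75.5]); y=np.array([.0924,.9957]); x=np.array([.9957,-.0924])
go(*(O+58*y),230,-95.3)
for n in ('wrist','top'):
    c=cam(n); P=cloud(c); Z=P[...,2]; ok=c['range_z']>0; hsv=cv2.cvtColor(c['color'],cv2.COLOR_RGB2HSV)
    u=(P[...,:2]-O)@x; v=(P[...,:2]-O)@y
    t=ok&(abs(Z-88)<4)&(abs(u)<26)&(v>35)&(v<150)&(hsv[...,2]>150)
    if t.sum()>5: print(n,'tab',t.sum(),np.percentile(v[t],[2,98]))
    w=ok&(abs(Z-60)<5)&(abs(u)<30)&(v<0)&(v>-200)&(hsv[...,2]>170)
    if w.sum()>5: print(n,'panel edge',np.percentile(v[w],[.5,5]))
    m=(np.hypot(P[...,0]-590,P[...,1]-205)<50)&(abs(Z-40)<4)&ok&(hsv[...,2]>140)
    if m.sum()>9:
        r=cv2.minAreaRect(P[m][:,:2].astype(np.float32)); print(n,'scraper',np.round(r[0]),np.round(r[1]),Z[m].mean().round(1))
E
```

```text
at [578.7  42.2 230.9] yawY -95.32 gap 42.6 ff 0.0 F [-0.5 -0.2 -0.3] t 26.1
shift cm [-0.03  6.03  0.08] turn [-0.09 -0.28 -0.02]
wrist tab 393 [110.52063248 121.3426575 ]
wrist panel edge [-117.66920328 -112.41171493]
wrist scraper [590. 207.] [28. 64.] 41.1
top panel edge [-120.43628708 -115.30200862]
top scraper [591. 204.] [26. 64.] 39.8
```

The vent reached its end stop with the tab 58 mm along, the scraper stands at 40 mm, the chips are in the tray, and the arm is clear.

```bash
python3 -c "
from h import *
print(ticket.sign_off())"
```

```text
the job is handed in; nothing more can be done
None
```

The job is handed in (no verdict was returned): all four chips are in the catch tray, the scraper stands upright on the bare ledge, and the vent panel is open to its stop, about 58–60 mm by camera.

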